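# Hook and snap a dust-filter cassette into its bay

## Robot

A 6-joint arm with a two-finger parallel gripper is mounted at the origin on the work surface; the furniture and walls round the work are solid. World frame = base frame: x ahead of the robot, y to its left, z up, the work surface at z = 0. Lengths are in mm, angles in rad, forces in N, time in s.
With the tool pointing down it reaches from about 300 to 775 mm from the base axis. Payload 14.6 kg.
Tool frame: the origin (TCP) lies midway between the tips of the shut fingers; the grasp point (between the pads) lies grasp_offset behind it (grasp_offset is the distance from the TCP to the grasp point, in mm); z points along the fingers, y is the line along which they close (so a half turn about z gives the same grasp; the last joint's range is limited). The gripper opens to 94 mm and grips with 3 to 60 N. Pads are 16 mm wide; open, the fingers measure 119 mm over their backs; the gripper's body (75 mm by 177 mm) begins 78 mm behind the grasp point.
Start: joints at [1.116, 0.3, 1.521, -0, 1.321, -0.067], TCP at [207.981, 509.15, 205.446] pointing down, gripper open.
Joint ranges: [-3.03, 3.03], [-0.79, 2.21], [0.23, 2.52], [-1.04, 4.18], [0, 3.07], [-2.55, 2.55]. Speed limits (rad/s): [2.22, 2.22, 2.57, 3.14, 3.14, 3.14].

## Interface

Orientations are given as [roll, pitch, yaw] about the fixed x, y, z axes, in that order (R = Rz(yaw) Ry(pitch) Rx(roll)).
In Python, from cell import * gives the robot as it stands. The module is installed in compiled form; this text tells all that it offers.
- The arm moves only by the shell command python3 -m jog 'ROWS' [FORCE]. ROWS is JSON, a list of rows, each a list of 3 entries, a list of its own where there are three numbers: the finger opening in mm, from 0 to 94, then the shift along the tool's x, y, z in units of 50 mm (1.0 is 50 mm), then the turn about the tool's z in units of 180 degrees (1.0 is 180 degrees). In form: [[fingers, [dx, dy, dz], twist], ...]. A call has 1 to 20 rows; each row shifts and turns the commanded pose from where the row before left it, along the tool's axes as they then stand; what a row does not reach is not made up. A row lasts 1/10 s, in which the tool goes at most 50 mm and 8.59 degrees, less where a joint would pass 70% of its speed; a pose out of reach is approached as far as the arm can. A call with a number of a shift or a turn outside -1 to 1 is refused whole. A call with a gripper value outside its range is refused whole. The fingers move at their own pace and stop on an object; FORCE is the grip in N (left out, the last holds). Time passes only in rows, so rows that do not move let the fingers close. It gives the time, the measured TCP pose, the force, the opening and the grip force at its end, in the units of the state.
- read_state(): the state, without advancing time (a new reading comes with each control period).
- camera(name): name is "scene" or "top" or "wrist"; returns the picture (420x560x3 uint8, red, green, blue); there is no depth.
- calibration(name): a dict with "mtx" (3x3 intrinsics, pixels), "cam_to_world" (4x4, takes a point from camera to world coordinates); the wrist camera has in their place "hand_eye" (4x4, takes a point from camera to tool coordinates, whose origin is the TCP and whose axes are the flange's). Camera axes: x right, y down, z forward; pixel columns grow to the right and rows downward; lengths in mm; the calibration is good to about 2 mm. A picture is of the moment at which its call begins: read the wrist's pose just before it. calibration takes no time and is no camera call.
- sign_off(): hands the job in; it is judged then, once.
Trained networks look in the newest picture that a camera, given by its name, has taken for a name from the list of things; names that differ only in an ending like _2 or _b are one class to them, and where a whole thing is asked for, a point or a joint stands for the part that bears it (a point fixed in the world has none). Each returns a list of dicts, best first, with "conf" (0 to 1); they miss things now and then, are a little off and sometimes report something else, mostly with a low value. They report only what shows in the picture. A call takes as long as a camera call. They do not tell look-alikes from the thing itself.
- regions_of(camera, query): "pixels" (420x560 bool, what is visible of it) and "rect" ([centre column, centre row, width, height] in pixels, round what is visible of it).
The state is a dict: "clock": time; "joints": joint angles; "qd": joint speeds; "effort": joint torques, N m; "eef_pos": TCP position; "eef_rot": TCP orientation; "wrist_force": force on the tool from outside, world axes, zero at the start; "moment": the same for the moment, N m; "finger_gap": finger opening in mm; "finger_force": force on a finger pad.
Only numpy, scipy, OpenCV 4.12 (cv2) and the standard library are available. Lean on these libraries where they do the work, as an engineer would, in place of code of your own. Each camera call takes 0.05 s, during which the arm holds its last target. There are 200 camera calls.

## Task

The blue filter cassette was just laid on top of its grey bay. Draw it back until its far edge drops off the dark retaining lip, slide that edge under the lip all the way to the stop, then press the near edge down until the orange spring catch snaps over it. Do not force it (50 N would crack it), and leave the two paint jars and the thread spool where they stand.

Things in the scene. Friction and masses are not known exactly. Their poses are not given: they have to be found in the camera images.
- bay: Grey open-topped filter bay, fixed to the table, 146 x 120 mm. Origin: centre of its underside on the table top; x points away from the robot to the lip, z up. Inner floor 20 mm above the origin, 126 mm long (x -63 to +63 mm), 104 mm wide between side walls that rise 36 mm above the floor. The near wall is only 10 mm high; in its middle stands the orange catch.
- lip_front (a point): Middle of the lower front edge of the dark steel retaining lip at the far end of the bay, 18 mm above the bay floor. The lip overhangs the floor from here to the stop wall 18 mm further on (bay x = +45 to +63 mm); its top is 11.5 mm above this point.
- catch_top (a point): Middle of the front end of the catch's flat top when sprung out, at bay x = -57 mm, 29.5 mm above the bay floor. From here the catch's nose slopes steeply (60 degrees) down to bay x = -50 mm, 17.5 mm above the floor; the nose's underside is 14.5 mm above the floor. The point is fixed to the bay.
- catch (a joint): Orange spring catch, 40 mm wide. Value in m: 0 = sprung out over the bay, up to 0.014 as it is pushed back toward the robot. Spring: 3.5 N at 0, plus 0.35 N per mm. An edge pressed down on its sloped nose pushes it back, and it springs out again over the part; this takes about 8 to 25 N on the cassette's thumb pad. Over 50 N would crack it.
- cassette: Blue rigid filter cassette with white pleats, loose, 120 x 96 x 12 mm, about 0.2 kg. Origin: centre of its underside; x points to its far edge (for the lip), z up. It starts level on top of the lip and the catch, far edge 5 to 15 mm onto the lip, guided by the side walls (4 mm play each side). On top, centred at x = -34 mm, is a blue thumb pad with white lines, 40 x 40 mm, level with the frame.
- rib (a point): Centre (half-way up) of the cassette's grip rib: 10 mm thick (x), 50 mm long (y), 24 mm tall above the cassette's top face, whose height is 12 mm below this point. It can be pushed from either side, or pinched.
- far_edge (a point): Middle of the lower far edge of the cassette, the edge that goes under the lip. Fully home it is at bay x = +63 mm on the bay floor.
- near_edge (a point): Middle of the lower near edge of the cassette, the edge that the catch finally holds down. Seated it lies on the bay floor.
- orange_jar: Orange paint jar with white cap, 48 mm wide, 44 mm tall, standing loose to the left of the bay; origin at the centre of its underside. Leave alone.
- red_jar: Cream paint jar with red cap, 38 mm wide, 60 mm tall, standing loose between the robot and the teal book box, right of the bay; origin at the centre of its underside. Leave alone.
- spool: Red thread spool, 31 mm wide, 40 mm tall, standing loose to the right of the bay's near end; origin at the centre of its underside. Leave alone.
Not all that is in view belongs to the job. Of the things that look like the bay, the larger one is meant.

How it is judged:
By the outcome, as a careful person would: the job done as asked, in the order asked, and still so for the second after the job is handed in, with the robot touching nothing.
It also fails if it takes over 40 s, if anything falls off the work surface, if the arm or the gripper's body presses on something with over 40 N, if the wrist force passes 120 N, or if a joint passes its speed limit or range.

## Working session

There is one attempt and no reset: what is moved stays moved. The work goes in short steps, Python scripts to look and compute and a shell command to move; the robot and the scene stay as the last step left them, time stands still between calls to the robot, and variables do not carry over. Pictures are saved under pics/ and viewed, at most 11 in all, crops included, and the job is handed in when it is done.

```bash
mkdir -p pics; cat > h.py <<'E'
from cell import *
import numpy as np, cv2
from scipy.spatial.transform import Rotation as Ro
def T_tool():
    s=read_state(); T=np.eye(4); T[:3,:3]=Ro.from_euler('xyz',s['eef_rot']).as_matrix(); T[:3,3]=s['eef_pos']; return T
def pose(name,T=None):
    c=calibration(name)
    return np.array(c['mtx']), (np.array(c['cam_to_world']) if name!='wrist' else T@np.array(c['hand_eye']))
def ray(name,px,z,T=None):
    K,C=pose(name,T); d=C[:3,:3]@np.linalg.solve(K,[px[0],px[1],1]); o=C[:3,3]
    return o+d*(z-o[2])/d[2]
def proj(name,P,T=None):
    K,C=pose(name,T); p=np.linalg.inv(C)@np.append(P,1); q=K@p[:3]; return q[:2]/q[2]
def save(img,f): cv2.imwrite('pics/'+f,img[:,:,::-1])
E
python3 - <<'E'
from h import *
np.set_printoptions(precision=1,suppress=True)
print(read_state())
a=camera('scene');b=camera('top')
save(a,'scene0.png');save(b,'top0.png')
for n in ('scene','top'):
    K,C=pose(n);print(n,C[:3,3],C[:3,2],K[0,0])
for q in ('bay','cassette','orange_jar','red_jar','spool'):
    for r in regions_of('top',q)[:3]:
        print(q,round(r['conf'],2),np.array(r['rect']),ray('top',r['rect'][:2],50))
E
```

```text
{'clock': 0.0, 'joints': array([ 1.1,  0.3,  1.5, -0. ,  1.3, -0.1]), 'qd': array([ 0.,  0., -0.,  0., -0., -0.]), 'effort': array([ -0. , -53.2, -35.3,   0.1,   0. ,  -0. ]), 'eef_pos': array([207.9, 508.9, 204.9]), 'eef_rot': array([-3.1, -0. ,  2.8]), 'wrist_force': array([-0.1, -0.1, -0.3]), 'moment': array([ 0. ,  0.1, -0. ]), 'finger_force': 0.0, 'finger_gap': 94.17021336054975}
scene [ -24.7 -478.4  681.6] [ 0.5  0.6 -0.6] 452.4089111940461
top [ 273.4  113.7 1115.3] [ 0.2  0.  -1. ] 476.4332918494034
bay 0.7 [217.7 178.3  75.2  83.6] [517.2 271.4  50. ]
bay 0.7 [217.7 175.9  58.7  61.4] [522.8 271.7  50. ]
bay 0.69 [403.7 265.7  61.8  59.8] [ 326.4 -149.3   50. ]
orange_jar 0.85 [181.8 192.7  23.3  22.6] [482.  352.2  50. ]
red_jar 0.62 [306.5 224.2  17.4  17.3] [414.9  66.6  50. ]
spool 0.6 [260.9 190.3  11.1  19.4] [490.9 171.5  50. ]
spool 0.5 [232.2 206.1  18.4  17.8] [453.1 235.7  50. ]
```

View pics/top0.png

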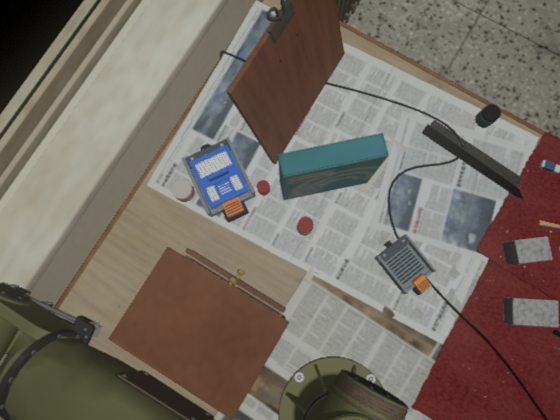

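View pics/scene0.png

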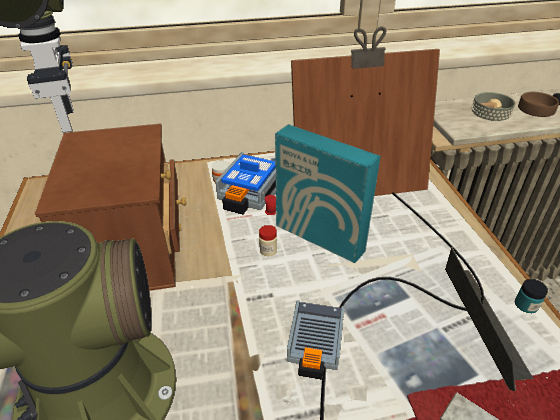

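Top view: candidates for the bay are the large one with the blue cassette at (218,178), catch at (234,209), and a smaller empty look-alike at (403,265). The description (larger, with the blue cassette) picks (218,178). The orange jar is at (182,190), the spool at (263,187), the red jar at (305,225), the book at (330,165) and the clipboard at (290,80). I'll check this in a crop and measure the yaw.

```bash
python3 - <<'E'
from h import *
np.set_printoptions(precision=1,suppress=True)
b=camera('top'); 
save(cv2.resize(b[110:240,130:330],None,fx=4,fy=4,interpolation=cv2.INTER_CUBIC),'crop1.png')
hsv=cv2.cvtColor(b,cv2.COLOR_RGB2HSV)
m=cv2.inRange(hsv,(105,150,80),(125,255,255)); m[:,330:]=0; m[:110]=0;m[240:]=0
m=cv2.morphologyEx(m,cv2.MORPH_CLOSE,np.ones((9,9)))
n,l,s,c=cv2.connectedComponentsWithStats(m); k=1+np.argmax(s[1:,4])
r=cv2.minAreaRect(np.argwhere(l==k)[:,::-1].astype(np.float32)); print(r,s[k])
for p in cv2.boxPoints(r): print(p,ray('top',p,61.5))
print('catch',ray('top',(234,209),49.5))
for nm,px in dict(bookUL=(279,153),bookUR=(384,135),bookLR=(387,157),bookLL=(283,198),clipB=(277,160),clipL=(230,93),clipT=(344,50)).items():
    print(nm,[ray('top',px,z)[:2] for z in (0,150,250)])
for q in ('catch','rib','cassette','lip_front'):
    for x in regions_of('top',q)[:2]: print(q,x['conf'],np.array(x['rect']))
E
```

```text
((218.6692352294922, 175.85385131835938), (50.36262512207031, 40.94905090332031), 64.44003295898438) [ 190  145   58   63 1491]
[189.3 162. ] [551.6 336.3  61.5]
[226.3 144.3] [594.9 253.4  61.5]
[248.  189.7] [489.3 200.   61.5]
[211.1 207.4] [447.3 281.8  61.5]
catch [446.6 231.4  49.5]
bookUL [array([594. , 132.8]), array([550.8, 130.3]), array([522.1, 128.6])]
bookUR [array([ 643.5, -121.3]), array([593.7, -89.6]), array([560.6, -68.6])]
bookLR [array([ 588.5, -127.6]), array([546.1, -95.1]), array([517.8, -73.5])]
bookLL [array([483.3, 121. ]), array([455.1, 120. ]), array([436.3, 119.4])]
clipB [array([576.4, 137.3]), array([535.7, 134.1]), array([508.5, 132. ])]
clipL [array([745.6, 257.4]), array([682.1, 238.1]), array([639.7, 225.2])]
clipT [array([864. , -24.8]), array([784.5,  -6.1]), array([731.6,   6.3])]
catch 0.79 [422.2 283.5  20.5  19.7]
catch 0.56 [233.3 208.3  22.5  18.8]
rib 0.71 [217.6 175.4  59.8  59.4]
cassette 0.92 [220.2 175.3  56.7  64.3]
lip_front 0.84 [405.5 266.5  59.7  62.4]
lip_front 0.64 [218.1 179.7  74.5  82.2]
```

View pics/crop1.png

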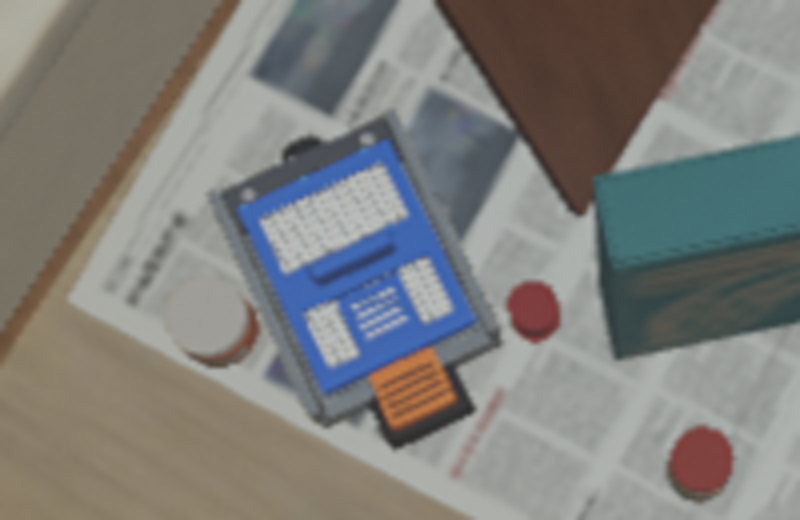

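The crop confirms it: blue cassette in the larger bay, dark lip at the far end (300,150 in the crop), catch at (410,385), rib at (353,258). The cassette centre is about (521,268) with yaw about 27°. I'll raise and twist the tool.

```bash
python3 -m jog '[[94,[0,0,-0.4],0.04],[94,[0,0,-0.4],0.04],[94,[0,0,-0.4],0.04],[94,[0,0,-0.4],0.04],[94,[0,0,-0.2],0.04],[94,[0,0,-0.1],0.04]]'; python3 - <<'E'
from h import *
np.set_printoptions(precision=4,suppress=True)
T=T_tool();print(read_state()['eef_rot'],T, calibration('wrist'))
u=np.array([np.cos(.475),np.sin(.475)]);print(np.arctan2(T[1,1],T[0,1]))
for g in ([505,260,290],):
  print(T[:3,:3].T@(np.array(g)-T[:3,3])/50)
E
```

```text
clock: 1.2
eef_pos: [208.1, 509.3, 301.7]
eef_rot: [3.14, -0.001, 1.995]
wrist_force: [-0.4, 1.3, -0.3]
finger_gap: 93.9
finger_force: 0.0
[ 3.1403 -0.0011  1.9947] [[ -0.4113   0.9115   0.0008 208.09  ]
 [  0.9115   0.4113   0.0015 509.347 ]
 [  0.0011   0.0013  -1.     301.6711]
 [  0.       0.       0.       1.    ]] {'mtx': array([[291.5495,   0.    , 282.069 ],
       [  0.    , 291.5495, 209.7388],
       [  0.    ,   0.    ,   1.    ]]), 'hand_eye': array([[  -0.0007,   -0.9703,   -0.2417,   68.5064],
       [   1.    ,   -0.0008,    0.0006,   -0.7276],
       [  -0.0007,   -0.2417,    0.9703, -179.4067],
       [   0.    ,    0.    ,    0.    ,    1.    ]])}
0.42387428007719846
[-6.9882  3.3613  0.2304]
```

```bash
python3 -m jog '[[94,[-0.7,0.34,0],0],[94,[-0.7,0.34,0],0],[94,[-0.7,0.34,0],0],[94,[-0.7,0.34,0],0],[94,[-0.7,0.34,0],0],[94,[-0.7,0.34,0],0],[94,[-0.7,0.34,0],0],[94,[-0.7,0.34,0],0],[94,[-0.7,0.34,0],0],[94,[-0.7,0.3,0],-0.016],[94,[0,0,0],0],[94,[0,0,0],0]]'; python3 - <<'E'
from h import *
np.set_printoptions(precision=3,suppress=True)
T=T_tool(); a=camera('wrist'); save(a,'w1.png'); np.save('w1T.npy',T); np.save('w1.npy',a)
print(T[:3,3],np.arctan2(T[1,1],T[0,1]))
for q in ('cassette','catch','rib','lip_front','bay'):
    for x in regions_of('wrist',q)[:2]: print(q,x['conf'],np.array(x['rect']))
E
```

```text
clock: 2.4
eef_pos: [506.5, 260.4, 300.2]
eef_rot: [-3.141, -0.0, 2.048]
wrist_force: [-0.5, 0.3, -0.6]
finger_gap: 93.7
finger_force: 0.0
[506.527 260.398 300.192] 0.4775795920377176
cassette 0.74 [294.8 186.4  83.9  71.8]
catch 0.9 [243.1 182.5  23.2  26. ]
catch 0.69 [293.7 185.7  83.2  68. ]
rib 0.76 [294.2 186.4  83.3  67.9]
lip_front 0.58 [291.3 181.4 127.4  77.9]
bay 0.63 [290.6 182.4 119.5  81.3]
```

View pics/w1.png

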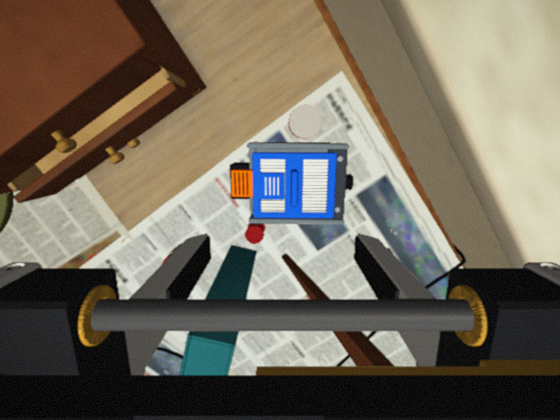

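The wrist view shows the cassette at (295,186) aligned with the image, the rib at (294,187), the catch at (243,182), the spool at (255,232) and the orange jar at (304,121). I'll measure the edges now.

```bash
python3 - <<'E'
from h import *
np.set_printoptions(precision=1,suppress=True)
T=np.load('w1T.npy'); a=np.load('w1.npy')
save(cv2.resize(a[130:240,220:370],None,fx=5,fy=5,interpolation=cv2.INTER_CUBIC),'w1c.png')
hsv=cv2.cvtColor(a,cv2.COLOR_RGB2HSV)
m=cv2.inRange(hsv,(105,150,60),(125,255,255)); m=cv2.morphologyEx(m,cv2.MORPH_CLOSE,np.ones((11,11)))
n,l,s,c=cv2.connectedComponentsWithStats(m);k=1+np.argmax(s[1:,4])
r=cv2.minAreaRect(np.argwhere(l==k)[:,::-1].astype(np.float32)); print(r)
B=np.array([ray('wrist',p,61.5,T)[:2] for p in cv2.boxPoints(r)]);print(B,B.mean(0),np.linalg.norm(B-np.roll(B,1,0),axis=1))
e=B-np.roll(B,1,0);print(np.degrees(np.arctan2(e[:,1],e[:,0])))
E
```

```text
((294.0, 185.0), (66.0, 84.0), 90.0)
[[446.2 283.5]
 [551.3 337.8]
 [599.4 254.1]
 [488.3 196.7]] [521.3 268. ] [ 96.5 118.3  96.6 125. ]
[ 115.9   27.3  -60.1 -152.7]
```

View pics/w1c.png

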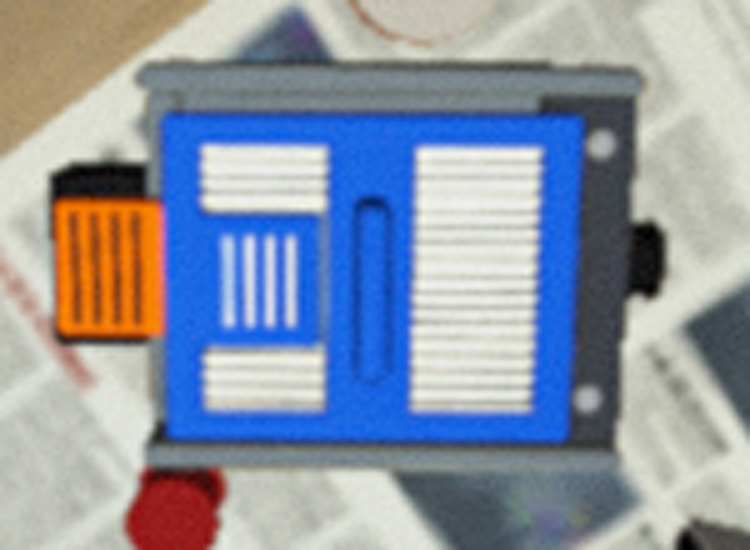

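```bash
python3 - <<'E'
from h import *
np.set_printoptions(precision=1,suppress=True)
T=np.load('w1T.npy'); u=T[:2,1]; v=np.array([-u[1],u[0]])
o=np.array([521.3,268])
def f(n,cx,cy,z):
    P=ray('wrist',(220+cx/5,130+cy/5),z,T)[:2]; print(n,P,'uv',np.array([(P-o)@u,(P-o)@v]))
f('cas near',163,277,61.5);f('cas far',576,277,61.5);f('casL',370,113,61.5);f('casR',370,440,61.5)
f('casNL',163,113,61.5);f('casNR',168,438,61.5);f('casFL',583,115,61.5);f('casFR',568,440,61.5)
f('rib near',356,290,85.5);f('rib far',389,290,85.5);f('ribL',371,197,85.5);f('ribR',371,383,85.5)
f('wallL far',643,75,56);f('wallL near',138,75,56);f('wallR far',617,455,56);f('wallR near',147,455,56)
f('lip outer',625,270,49.5);f('catch rear',55,270,49.5)
f('wallLinner',370,97,56);f('wallRinner',370,448,56)
E
```

```text
cas near [467.7 241.2] uv [-59.9   0.8]
cas far [573.9 296.1] uv [59.6  0.7]
casL [499.1 309.9] uv [-0.4 47.4]
casR [543.9 225.4] uv [  0.4 -48.2]
casNL [447.3 283.1] uv [-58.8  47.5]
casNR [490.2 198.3] uv [-59.7 -47.6]
casFL [552.7 337. ] uv [59.6 46.8]
casFR [596.2 252.4] uv [ 59.4 -48.3]
rib near [516.6 266.7] uv [-4.8  1.1]
rib far [524.6 270.9] uv [4.2 1.1]
ribL [508.3 291. ] uv [-0.9 26.4]
ribR [532.4 245.5] uv [ -0.4 -25.1]
wallL far [563.3 354.7] uv [77.2 57.7]
wallL near [436.  288.9] uv [-66.1  57.8]
wallR far [613.3 254.2] uv [ 75.4 -54.5]
wallR near [487.1 189. ] uv [-66.7 -54.4]
lip outer [588.7 303.9] uv [76.3  0.9]
catch rear [438. 226.] uv [-93.2   1. ]
wallLinner [497.4 313.7] uv [-0.3 51.6]
wallRinner [546.  221.9] uv [  0.7 -52.3]
```

The cassette centre is (521,268), rib at its middle, bay centre about 5 mm further along (far edge about 10 mm onto the lip). Next I descend straddling the rib, without gripping.

```bash
python3 -m jog '[[34,[0,0.17,0.6],0],[34,[0,0.164,0.6],0],[34,[0,0,0.6],0],[34,[0,0,0.6],0],[34,[0,0,0.6],0],[34,[0,0,0.6],0],[34,[0,0,0.5],0],[34,[0,0,0.3],0],[34,[0,0,0.1],0],[34,[0,0,0],0]]'; python3 - <<'E'
from h import *
a=camera('wrist'); save(a,'w2.png')
E
```

```text
clock: 3.7
eef_pos: [521.2, 268.7, 75.7]
eef_rot: [3.142, -0.0, 2.05]
wrist_force: [0.8, 0.6, 1.0]
finger_gap: 34.3
finger_force: 0.0
```

View pics/w2.png

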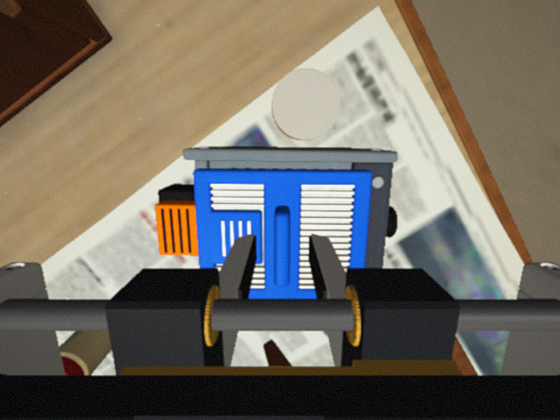

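The rib at (282,250) stands between the fingers at (240,250) and (317,250), with clear space on both sides. Now I'll draw it back gently.

```bash
python3 -m jog '[[34,[0,-0.1,0.02],0],[34,[0,-0.1,0],0],[34,[0,-0.06,0],0],[34,[0,-0.06,0],0],[34,[0,-0.06,0],0],[34,[0,-0.06,0],0],[34,[0,-0.06,0],0],[34,[0,-0.04,0],0],[34,[0,0,0],0]]'; python3 - <<'E'
from h import *
a=camera('wrist'); save(a,'w3.png');print(read_state()['wrist_force'])
E
```

```text
clock: 4.65
eef_pos: [496.7, 255.8, 74.1]
eef_rot: [-3.141, -0.0, 2.05]
wrist_force: [-0.1, 0.1, -1.1]
finger_gap: 33.9
finger_force: 0.4
[-0.74847382  0.20928717  0.67116158]
```

View pics/w3.png

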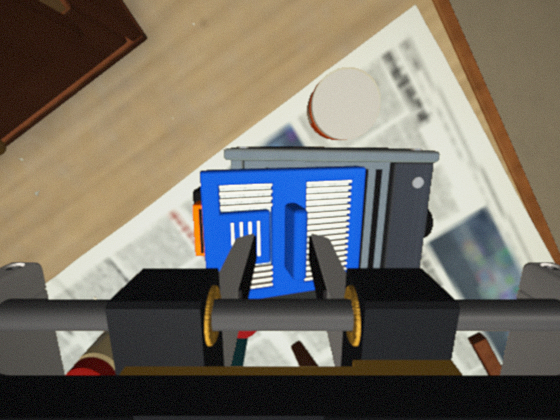

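The far edge has dropped: it is at column 363 with the lip front at about 388, and the rib at (295,240) leans forward. I'll work out where the tilted cassette lies.

```bash
python3 - <<'E'
from h import *
np.set_printoptions(precision=1,suppress=True)
T=T_tool(); a=camera('wrist'); u=T[:2,1]; v=np.array([-u[1],u[0]]);o=np.array([521.3,268])+5*u
save(cv2.resize(a[140:310,180:450],None,fx=2.9,fy=2.9,interpolation=cv2.INTER_CUBIC),'w3c.png')
def f(n,px,z):
    P=ray('wrist',px,z,T)[:2]; print(n,P,'bay xy',np.array([(P-o)@u,(P-o)@v]))
f('tcp',proj('wrist',T[:3,3],T),T[2,3])
f('far top L',(365,167),31.5);f('near top L',(202,172),61);f('lip front L',(388,165),49.5);f('lip far',(438,155),49.5);f('ribtopL',(290,205),70)
K,C=pose('wrist',T)
# rigid-model fit check: near/far edge pixel for far edge x=X on floor
for X in (30,34,38,42):
    p=np.array([X,47,20.]); q=lambda b:proj('wrist',np.r_[o+b[0]*u+b[1]*v,b[2]],T)
    th=np.arcsin(29.5/(X+57)) if 0 else np.arctan2(29.5,X+57)
    ax=np.array([np.cos(th),0,-np.sin(th)]);nz=np.array([np.sin(th),0,np.cos(th)])
    print(X,np.degrees(th),'farT',q(p+12*nz),'nearT',q(p-120*ax+12*nz),'ribtop L end',q(np.array([X,25,20])-60*ax+36*nz))
E
```

```text
tcp [496.9 255.9] bay xy [-32.2   0.5]
far top L [530.6 325.8] bay xy [29.9 47. ]
near top L [428.1 272.2] bay xy [-85.7  46.7]
lip front L [538.7 333.6] bay xy [40.7 50.2]
lip far [565.6 355.2] bay xy [74.6 57. ]
ribtopL [488.9 280.9] bay xy [-27.8  26.4]
30 18.73079359220313 farT [370.2 167. ] nearT [207.6 173.2] ribtop L end [309.8 208.4]
34 17.961440764187085 farT [375.3 167. ] nearT [213.5 172.9] ribtop L end [314.9 208.1]
38 17.25094388478499 farT [380.4 167. ] nearT [219.3 172.6] ribtop L end [320.  207.9]
42 16.592993489746902 farT [385.5 167. ] nearT [225.1 172.4] ribtop L end [325.2 207.7]
```

View pics/w3c.png

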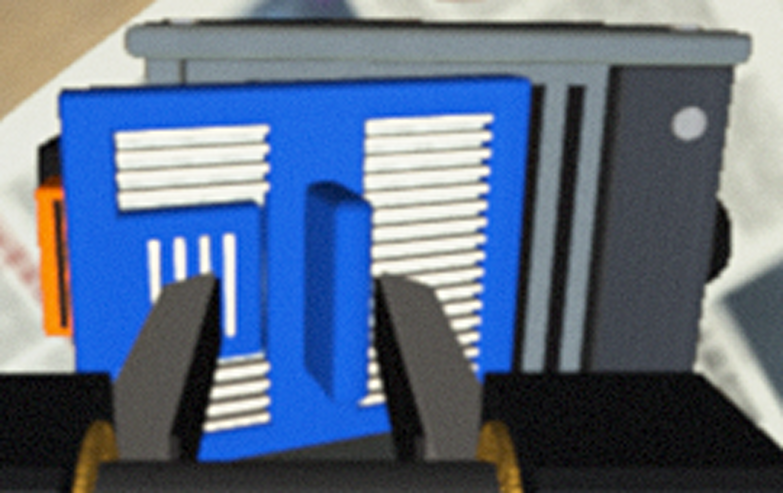

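Far edge is at about bay x=+26 on the floor with the lip front ahead of it; tilt about 19°. Next: shift the fingers forward and down behind the leaning rib, then push most of the way forward.

```bash
python3 -m jog '[[28,[0,0.1,0],0],[26,[0,0.06,0.1],0],[24,[0,0,0.1],0],[24,[0,0,0],0],[24,[0,0.08,0],0],[24,[0,0.08,0],0],[24,[0,0.08,0.01],0],[24,[0,0.08,0.01],0],[24,[0,0.08,0.01],0],[24,[0,0.08,0.01],0]]'; python3 - <<'E'
from h import *
T=T_tool();s=read_state();u=T[:2,1];o=np.array([521.3,268])+5*u
print((T[:2,3]-o)@u,T[2,3],s['wrist_force']@T[:3,:3])
E
python3 -m jog '[[24,[0,0.06,0.02],0],[24,[0,0.06,0.02],0],[24,[0,0,0],0]]'; python3 - <<'E'
from h import *
T=T_tool();s=read_state();u=T[:2,1];o=np.array([521.3,268])+5*u
print((T[:2,3]-o)@u,T[2,3],s['wrist_force']@T[:3,:3])
a=camera('wrist');save(a,'w4.png')
E
```

```text
clock: 5.75
eef_pos: [525.9, 270.9, 62.4]
eef_rot: [-3.141, -0.0, 2.05]
wrist_force: [0.2, 0.0, -0.4]
finger_gap: 24.2
finger_force: 0.3
0.40603997478060294 62.35128446108521 [-0.03109482  0.16286028  0.37490173]
clock: 6.05
eef_pos: [531.2, 273.6, 60.8]
eef_rot: [-3.142, 0.0, 2.05]
wrist_force: [-2.8, -0.6, 4.4]
finger_gap: 23.8
finger_force: 2.1
6.355632617199285 60.83391049631048 [ 0.74520918 -2.73508603 -4.39266539]
```

View pics/w4.png

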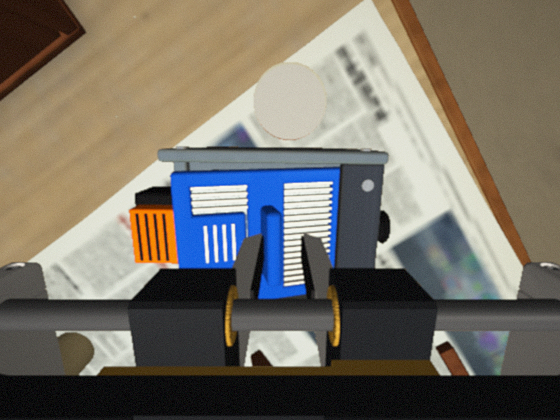

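The cassette's far edge is now entering under the lip (boundary at column 340), with the near edge at column 173 over the catch. Only a few newtons, so I continue in small steps.

```bash
cat > f.py <<'E'
from h import *
T=T_tool();s=read_state();u=T[:2,1];o=np.array([521.3,268])+5*u
print('bayx %.1f z %.1f  f_tool(x,y,z)'%((T[:2,3]-o)@u,T[2,3]),np.round(s['wrist_force']@T[:3,:3],1))
E
python3 -m jog '[[24,[0,0.04,-0.01],0],[24,[0,0.04,0],0],[24,[0,0,0],0]]' >/dev/null; python3 f.py
python3 -m jog '[[24,[0,0.04,0],0],[24,[0,0.02,0],0],[24,[0,0,0],0]]'>/dev/null; python3 f.py
python3 -m jog '[[24,[0,0.02,0],0],[24,[0,0.02,0],0],[24,[0,0,0],0]]'; python3 f.py
```

```text
bayx 10.4 z 60.8  f_tool(x,y,z) [-0.9 -0.1  0.3]
bayx 13.2 z 60.9  f_tool(x,y,z) [-0.2 -0.3 -0.5]
clock: 7.0
eef_pos: [538.9, 277.7, 60.9]
eef_rot: [-3.141, -0.0, 2.05]
wrist_force: [-1.6, -1.2, -0.3]
finger_gap: 23.8
finger_force: 0.4
bayx 15.1 z 60.9  f_tool(x,y,z) [-0.3 -2.   0.3]
```

```bash
python3 -m jog '[[24,[0,0.02,0],0],[24,[0,0.02,0],0],[24,[0,0,0],0]]' >/dev/null; python3 f.py
python3 -m jog '[[24,[0,0.02,0],0],[24,[0,0,0],0]]'>/dev/null; python3 f.py
python3 -m jog '[[24,[0,0.02,0],0],[24,[0,0,0],0]]'>/dev/null; python3 f.py
```

```text
bayx 15.7 z 60.6  f_tool(x,y,z) [  1.9 -10.8  -3.5]
bayx 15.9 z 60.5  f_tool(x,y,z) [  1.5 -16.1  -7. ]
bayx 16.1 z 60.3  f_tool(x,y,z) [  1.7 -22.  -10.7]
```

It is at the stop: the force climbed from 2 to 22 N within 1 mm, at the expected position. I'll back off, lift, close the fingers and look.

```bash
python3 -m jog '[[24,[0,-0.06,0],0],[24,[0,-0.03,-0.1],0],[24,[0,0,-0.5],0],[10,[0,-0.4,-0.3],0],[0,[0,-0.44,0],0],[0,[0,0,0],0],[0,[0,0,0],0]]' 10; python3 f.py; python3 - <<'E'
from h import *
T=T_tool();a=camera('wrist');save(a[:300],'w5.png')
u=T[:2,1]; v=np.array([-u[1],u[0]]);o=np.array([521.3,268])+5*u
q=lambda x,y,z:proj('wrist',np.r_[o+x*u+y*v,z],T)
for X in (57,60,63):
    th=np.radians(12) if X==63 else np.arctan2(29.5,X+57)
    ax=np.array([np.cos(th),0,-np.sin(th)]);nz=np.array([np.sin(th),0,np.cos(th)])
    g=lambda c,h,y:q(*(np.array([X,y,20])+(c-60)*ax+h*nz))
    print(X,'nearTL',g(-60,12,48),'nearTR',g(-60,12,-48),'ribtopL',g(0,36,25),'pad',g(-34,12,0))
print('lipL',q(45,52,49.5),'lip outer L',q(73,52,49.5),'catchtop',q(-57,20,49.5))
E
```

```text
clock: 8.4
eef_pos: [501.8, 258.3, 106.6]
eef_rot: [3.14, 0.0, 2.05]
wrist_force: [-0.1, 0.9, -0.7]
finger_gap: 0.5
finger_force: 0.0
bayx -26.7 z 106.6  f_tool(x,y,z) [0.9 0.3 0.7]
57 nearTL [244.30265376 165.35308784] nearTR [247.94476428 279.97621322] ribtopL [328.73826414 196.93904436] pad [277.63681111 223.14334591]
60 nearTL [247.99672684 165.26322237] nearTR [251.28079106 279.57410127] ribtopL [332.22680553 196.85449111] pad [281.00857168 222.94908724]
63 nearTL [250.58358502 164.74585842] nearTR [253.57358729 277.20722957] ribtopL [333.34547219 196.36045832] pad [283.1162627  221.80911102]
lipL [372.2370596  158.78735782] lip outer L [407.13266097 158.75837659] catchtop [246.19685717 198.04159268]
```

View pics/w5.png

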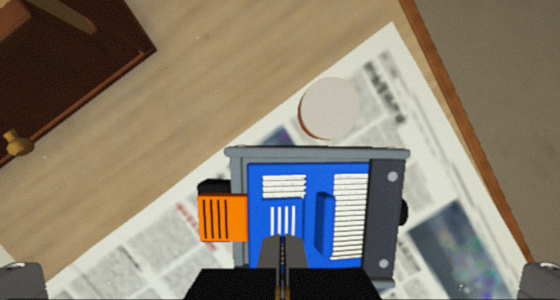

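The near edge lies at column 248 next to the catch front (246), and the cassette is under the lip at column 369, as the model predicts for fully home. The pad is at (282,222). Next I go over the pad and press down.

```bash
python3 -m jog '[[0,[0,-0.18,0.3],0],[0,[0,0,0.4],0],[0,[0,0,0.25],0],[0,[0,0,0],0]]' >/dev/null; python3 f.py
python3 -m jog '[[0,[0,0,0.04],0],[0,[0,0,0.04],0],[0,[0,0,0],0]]' >/dev/null; python3 f.py
python3 -m jog '[[0,[0,0,0.04],0],[0,[0,0,0.04],0],[0,[0,0,0],0]]' >/dev/null; python3 f.py
python3 -m jog '[[0,[0,0,0.04],0],[0,[0,0,0],0]]' >/dev/null; python3 f.py
```

```text
bayx -36.6 z 56.9  f_tool(x,y,z) [ 0.5 -0.5 -1.5]
bayx -35.9 z 55.2  f_tool(x,y,z) [-0.6 -0.  -3. ]
bayx -36.5 z 51.3  f_tool(x,y,z) [ 0.3 -4.8 -8.4]
bayx -36.5 z 49.4  f_tool(x,y,z) [  0.9  -6.3 -10.6]
```

```bash
for i in 1 2; do python3 -m jog '[[0,[0,0,0.04],0],[0,[0,0,0.02],0],[0,[0,0,0],0]]' >/dev/null; python3 f.py; done
```

```text
bayx -36.2 z 46.2  f_tool(x,y,z) [-0.  -0.5 -0.5]
bayx -36.4 z 42.3  f_tool(x,y,z) [ 0.  -1.3 -2. ]
```

```bash
for i in 1 2 3; do python3 -m jog '[[0,[0,0,0.04],0],[0,[0,0,0.02],0],[0,[0,0,0],0]]' >/dev/null; python3 f.py; done
```

```text
bayx -36.6 z 39.2  f_tool(x,y,z) [-0.2 -1.4 -1.7]
bayx -36.4 z 36.1  f_tool(x,y,z) [-0.2  0.4 -1. ]
bayx -36.5 z 33.2  f_tool(x,y,z) [-0.2  0.9  0.3]
```

```bash
for i in 1 2 3; do python3 -m jog '[[0,[0,0,0.02],0],[0,[0,0,0.01],0],[0,[0,0,0],0]]' >/dev/null; python3 f.py; done
```

```text
bayx -36.3 z 32.3  f_tool(x,y,z) [-0.2 -1.7 -5.1]
bayx -36.2 z 32.1  f_tool(x,y,z) [  0.2 -11.2 -23.5]
bayx -36.2 z 32.0  f_tool(x,y,z) [  0.3 -18.2 -39.9]
```

The cassette is bottomed at z=32 mm, exactly the seated top height. Retreat and inspect.

```bash
python3 -m jog '[[0,[0,0,-0.1],0],[0,[0,0,-0.4],0],[0,[0,0,-0.8],0],[0,[0,0,-0.8],0],[0,[0,0,-0.8],0],[0,[0,0,-0.6],0],[0,[0,0,0],0]]'; python3 - <<'E'
from h import *
np.set_printoptions(precision=1,suppress=True)
T=T_tool();a=camera('wrist');save(cv2.resize(a[110:250,210:390],None,fx=4,fy=4,interpolation=cv2.INTER_CUBIC),'w6.png')
camera('top')
for q in ('orange_jar','red_jar','spool'):
    for r in regions_of('top',q)[:3]: print(q,round(r['conf'],2),np.array(r['rect']))
E
```

```text
clock: 12.75
eef_pos: [494.6, 254.6, 208.3]
eef_rot: [3.135, 0.0, 2.05]
wrist_force: [-0.1, -0.2, -0.4]
finger_gap: 0.4
finger_force: 0.0
orange_jar 0.59 [224.2 144.2   5.1   5.2]
red_jar 0.83 [306.8 227.6  17.7  22.4]
```

View pics/w6.png

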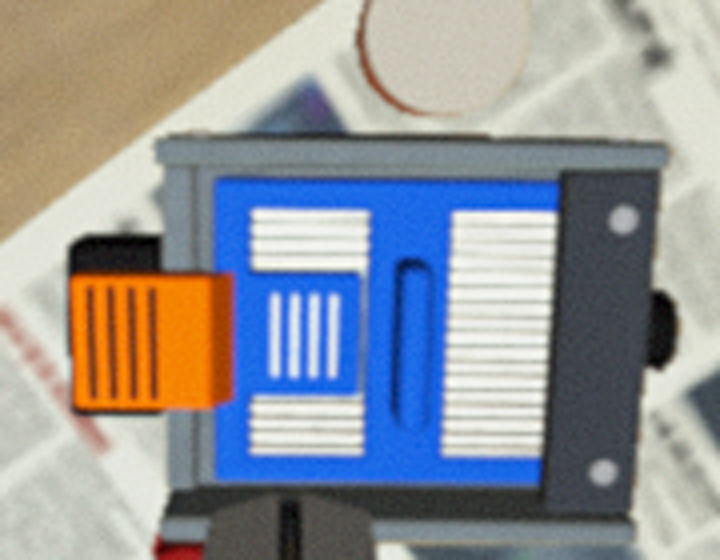

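The catch nose at (225,340) overlaps the blue near edge (column 215), the far edge is under the dark lip (column 555), and the cassette lies level in the bay. The orange jar and the spool are undisturbed and the robot is clear, so I'm handing it in.

```bash
python3 -c "
from cell import *
print(sign_off())"
```

```text
the job is handed in; nothing more can be done
None
```

The job is handed in: the last picture shows the cassette level in its bay, far edge under the lip at the stop and the catch sprung out over its near edge; no force reading between moves passed about 44 N, it took about 13 s, and the arm was kept clear of the jars and spool, though the final detector check located only the red jar.

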